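Walk the steel punching plate up to the bench stop

TASK

The steel punching plate is too heavy to shove straight: walk it forward across the bench by pushing on the two ends of its near edge in turn, until its far edge sits flush along the wooden bench stop, not overhanging either end of the stop. Push gently, never with more than 20 N, keep the plate flat on the bench and never more than about 15 degrees askew to the stop, and leave the things around it where they are.

Things in the scene. Friction and masses are not known exactly. Their poses are not given: they have to be found in the camera images.
- plate: Loose ground-steel punching plate, 120 (x) x 260 (y) x 30 mm high, 5.8 kg: 24 mm of steel on four 6 mm round feet (14 mm before and behind, 95 mm left and right of the middle). Origin at the centre of its underside; x across it, away from the robot; y along it, to the left. Shoving it straight takes 20 to 25 N to start. Push limit 20 N in all, drag and down-force included.
- plate_far_left (a point): Far left upright edge of the plate (local x +60, y +130 mm, 15 mm up): must come to the stop.
- plate_far_right (a point): Far right upright edge of the plate (local x +60, y -130 mm, 15 mm up): must come to the stop.
- plate_near_left (a point): Near left upright edge of the plate (local x -60, y +130 mm, 15 mm up). A slow push on the near face 20 mm in from this end takes about 8 to 13 N and turns the plate about a point 90 mm to the right of its middle; the right end swings back a quarter to a third as far. Pressing down or dragging along the face adds to the force.
- plate_near_right (a point): Near right upright edge of the plate (local x -60, y -130 mm, 15 mm up). A slow push on the near face 20 mm in from this end takes about 8 to 13 N and turns the plate about a point 90 mm to the left of its middle; the left end swings back a quarter to a third as far. Pressing down or dragging along the face adds to the force.
- stop: Fixed, rigid bench stop: a dark hardwood batten with four brass screw heads, 40 (x) x 320 (y) x 30 mm high, screwed to the bench beyond the plate. Origin at the centre of its underside, x away from the robot across it, y along it to the left.
- stop_face (a point): Middle of the stop's near face (20 mm nearer than its origin, 15 mm up); same axes as the stop, x into the stop. The plate's far face must lie on this face.
- die_round: Loose round steel cutting die, a ring 40 x 42 x 35 mm high, standing beside the plate's left end; origin at the centre of its underside. Not to be moved.
- tape: Loose roll of black tape lying flat, 62 x 59 x 19 mm, beside the plate's right end; origin at the centre of its underside. Not to be moved.
- sand_block: Loose brown sanding block, 60 x 90 x 30 mm, behind the stop; origin at the centre of its underside. Not to be moved.

How it is judged (in metres and radians):
At the end, for the whole second after the job is handed in: Both far corners of the plate stand within 2.5 mm of the stop's near face, its middle within 30 mm of the stop's middle along the stop (so that it overhangs neither end), flat on the bench and at rest (x of each of plate_far_left, plate_far_right in the frame of stop_face above -0.0025 m and y of plate in the frame of stop_face between -0.03 and 0.03 m and angle between plate's own z axis and vertical below 0.03 rad and linear speed of plate below 0.005 m/s); the robot touches nothing.
It fails at once if the plate is pushed with more than 20 N (contact force between any of the fingers, the arm and plate above 20 N).
It fails at once if the plate is turned more than 16 degrees out of line with the stop (angle between the x axis of plate and the x axis of stop, either way round above 0.28 rad).
It fails at once if the plate is tipped or lifted (angle between plate's own z axis and vertical above 0.08 rad or height (world z) of plate above 0.01 m).
It fails at once if a neighbour is moved more than 15 mm (distance of any of die_round, tape, sand_block from where it was at the start of the episode above 0.015 m).
It also fails if it takes over 67 s, if anything falls off the work surface, if the arm or the gripper's body presses on something with over 40 N, if the wrist force passes 120 N, or if a joint passes its speed limit or range.

ROBOT

A 6-joint arm with a two-finger parallel gripper is mounted at the origin on a cart in front of the work surface, level with it; the furniture and walls round the work are solid. World frame = base frame: x ahead of the robot, y to its left, z up, the work surface at z = 0. Lengths are in mm, angles in rad, forces in N, time in s.
With the tool pointing down it reaches from about 300 to 825 mm from the base axis. Payload 5.4 kg.
Tool frame: the origin (TCP) lies midway between the tips of the shut fingers; the grasp point (between the pads) lies 19 mm behind it; z points along the fingers, y is the line along which they close (so a half turn about z gives the same grasp; the last joint's range is limited). The gripper opens to 92 mm and grips with 3 to 60 N. Pads are 20 mm wide; open, the fingers measure 128 mm over their backs; the gripper's body (75 mm by 189 mm) begins 69 mm behind the grasp point.
Start: joints at [0.976, 0.158, 1.597, -0, 1.386, -0.21], TCP at [215.848, 532.931, 214.601] pointing down, gripper open.
Joint ranges: [-2.91, 2.91], [-0.94, 2.29], [0.18, 2.7], [-1.29, 4.43], [0.17, 2.64], [-3, 3]. Speed limits (rad/s): [2.57, 2.57, 3.14, 3.14, 3.14, 3.14].

INTERFACE

Orientations are given as a unit quaternion [x, y, z, w].
In Python, from cell import env, capture, camera_model, finder gives the robot as it stands.
- The arm moves only by the tool step_arm, never from a script. Its argument "deltas" is a list of rows, each an object of numbers: "dx", "dy", "dz": the shift along the tool's x, y, z in units of 15 cm (1.0 is 15 cm); "rx", "ry", "rz": the turn, a rotation vector about the tool's x, y, z in units of 0.5 rad (1.0 is 0.5 rad); "claw": the closure in counts, from 0 (fully open) to 255 (shut). In form: [{"dx": .., "dy": .., "dz": .., "rx": .., "ry": .., "rz": .., "claw": ..}, ...]. A call has 1 to 20 rows; each row is the pose to reach, as a shift and turn from the pose commanded when the call began, along the tool's axes at that moment; what a row does not reach only later rows make up. A row lasts 1/12 s, in which the tool goes at most 41.7 mm and 7.16 degrees, less where a joint would pass 70% of its speed; a pose out of reach is approached as far as the arm can. A call with a number of a shift or a turn outside -1 to 1 is refused whole. A call with a gripper value outside its range is refused whole. The fingers move at their own pace and stop on an object; "grip_force" is the grip in N (left out, the last holds). Time passes only in rows, so rows that repeat a pose let the fingers close. It gives the time, the measured TCP pose, the force, the opening and the grip force at its end, in the units of the state.
- env.observe(): the state, without advancing time (a new reading comes with each control period).
- capture(name): name is "side" or "top"; returns (picture, depth): 400x640x3 uint8, red, green, blue; 400x640 float32, mm along the optical axis (not along the pixel's ray), 0 where there is no reading.
- camera_model(name): a dict with "intrinsics" (3x3 intrinsics, pixels), "extrinsics" (4x4, takes a point from camera to world coordinates). Camera axes: x right, y down, z forward; pixel columns grow to the right and rows downward; lengths in mm; the calibration is good to about 2 mm. A picture is of the moment at which its call begins. camera_model takes no time and is no camera call.
- env.close_job(): hands the job in; it is judged then, once.
Trained networks look in the newest picture that a camera, given by its name, has taken for a name from the list of things; names that differ only in an ending like _2 or _b are one class to them, and where a whole thing is asked for, a point or a joint stands for the part that bears it (a point fixed in the world has none). Each returns a list of dicts, best first, with "score" (0 to 1); they miss things now and then, are a little off and sometimes report something else, mostly with a low value. They report only what shows in the picture. A call takes as long as a camera call.
- finder.find_in(camera, target): "at" ([row, column] in pixels, amid what is visible of it).
The state is a dict: "t": time; "qpos": joint angles; "qvel": joint speeds; "joint_efforts": joint torques, N m; "ee_pos": TCP position; "tcp_rot": TCP orientation; "wrist_force": force on the tool from outside, world axes, zero at the start; "ft_torque": the same for the moment, N m; "width": finger opening in mm; "finger_force": force on a finger pad.
Only numpy, scipy, OpenCV 4.12 (cv2) and the standard library are available. Lean on these libraries where they do the work, as an engineer would, in place of code of your own. Each camera call takes 0.05 s, during which the arm holds its last target. There are 200 camera calls.

## Working session

There is one attempt and no reset: what is moved stays moved. The work goes in short steps, Python scripts to look and compute and a tool call to move; the robot and the scene stay as the last step left them, time stands still between calls to the robot, and variables do not carry over. Pictures are saved under pics/ and viewed, at most 10 in all, crops included, and the job is handed in when it is done.

Besides the shell and the picture viewer there is one more tool, called after "Emit:" as a command line: name --argument value ..., lists and objects as JSON in quotes. step_arm: Moves the arm, as the interface text tells. Its arguments: {"type":"object","properties":{"deltas":{"type":"array"},"grip_force":{"type":"number"}},"required":["deltas"]}

```bash
mkdir -p pics; ls; cat > h.py <<'E'
import numpy as np, cv2
from cell import env, capture, camera_model, finder
def cloud(n):
    p,d=capture(n); m=camera_model(n); K=np.array(m["intrinsics"]); T=np.array(m["extrinsics"])
    v,u=np.mgrid[0:d.shape[0],0:d.shape[1]]
    P=np.stack([(u-K[0,2])/K[0,0]*d,(v-K[1,2])/K[1,1]*d,d],-1)@T[:3,:3].T+T[:3,3]
    P[d<=0]=np.nan
    return p,P
E
python3 - <<'E'
from h import *
for n in("top","side"):
    p,P=cloud(n); cv2.imwrite(f"pics/{n}0.png",p[...,::-1]); print(np.array(camera_model(n)["extrinsics"]).round(2).tolist(),camera_model(n)["intrinsics"])
    for t in("plate","stop","stop_face","plate_far_left","plate_far_right","plate_near_left","plate_near_right","die_round","tape"):
        for r in finder.find_in(n,t)[:1]:
            a,b=[int(x) for x in r["at"]]; print(n,t,r["score"],(a,b),P[a,b].round(0))
print(env.observe())
E
```

```text
pics
[[-0.01, -0.99, 0.13, 496.92], [-1.0, 0.01, -0.02, 129.77], [0.02, -0.13, -0.99, 887.39], [0.0, 0.0, 0.0, 1.0]] [[388.71759565   0.         319.46003128]
 [  0.         388.71759565 208.42791976]
 [  0.           0.           1.        ]]
top plate 0.69 (250, 316) [521. 121.  30.]
top stop 0.68 (186, 307) [664. 139.  31.]
top stop_face 0.86 (189, 308) [657. 137.  31.]
top plate_far_left 0.89 (245, 316) [532. 121.  30.]
top plate_near_left 0.95 (251, 315) [519. 123.  32.]
top plate_near_right 0.93 (249, 317) [523. 118.  32.]
top die_round 0.66 (243, 217) [541. 344.   0.]
[[0.9, -0.31, 0.31, 376.35], [-0.44, -0.6, 0.67, -452.94], [-0.02, -0.74, -0.67, 617.35], [0.0, 0.0, 0.0, 1.0]] [[411.24453565   0.         326.33859742]
 [  0.         411.24453565 198.70165803]
 [  0.           0.           1.        ]]
side plate 0.6 (234, 273) [512.  88.  32.]
side stop 0.87 (206, 334) [654. 107.  30.]
side stop_face 0.67 (235, 273) [511.  87.  29.]
side plate_far_left 0.47 (233, 273) [513.  92.  30.]
side plate_far_right 0.96 (233, 274) [515.  91.  29.]
side plate_near_left 0.88 (233, 274) [
[... 177 characters left out ...]
s': array([ 9.75885717e-01,  1.58401299e-01,  1.59698242e+00, -1.58876925e-05,
        1.38618223e+00, -2.10127790e-01]), 'qvel': array([ 5.52791677e-04,  6.40396400e-04,  1.65890053e-04,  1.28773212e-03,
       -8.78041189e-05, -1.97962332e-03]), 'joint_efforts': array([-2.88561341e-04, -3.85570049e+01, -3.22366476e+01,  7.02431984e-02,
        3.05468368e-02,  4.23870858e-05]), 'ee_pos': array([215.86761053, 532.93668162, 214.60923132]), 'tcp_rot': array([1.91205297e-01, 9.81550067e-01, 9.22606999e-06, 1.24153453e-05]), 'wrist_force': array([ 0.03845025, -0.11534486, -0.08331168]), 'ft_torque': array([-0.01311479, -0.04070238,  0.04568072]), 'finger_force': 0.0, 'width': 92.16943875775509}
```

View pics/top0.png

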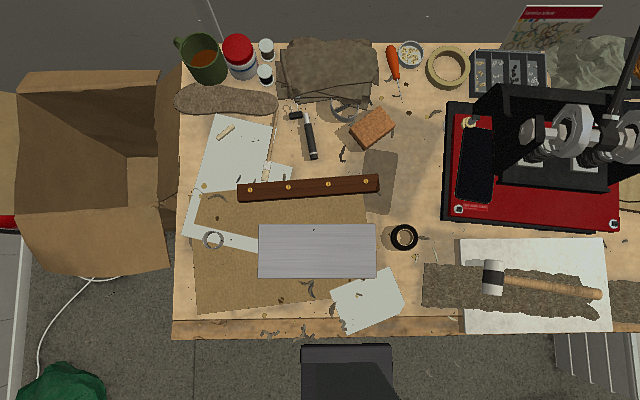

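View pics/side0.png

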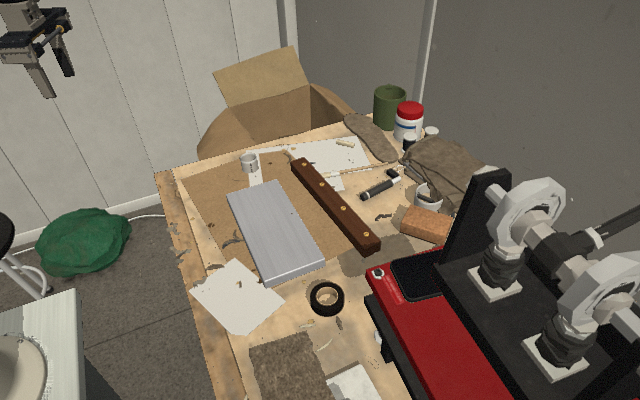

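The top view shows the plate at columns 258–376 and rows 223–278, with the tilted stop beyond it at columns 237–380 and rows 175–202. The die is at (240,213) and the tape at (237,404). Next I fit rectangles to both tops.

```bash
cat >> h.py <<'E'
def rect(P,mask,L,W):
    q=P[mask][:,:2].astype(np.float32)
    q=q[~np.isnan(q).any(1)]
    # largest rect via minAreaRect; axis angle of long side from +y
    c,(w,h),a=cv2.minAreaRect(q)
    b=cv2.boxPoints((c,(w,h),a)); e=[b[1]-b[0],b[2]-b[1]]; l=max(e,key=np.linalg.norm)
    if l[1]<0:l=-l
    return np.array(c),np.arctan2(-l[0],l[1]),sorted((w,h))
def blob(m,rc):
    n,l=cv2.connectedComponents(m.astype(np.uint8),connectivity=4); return l==l[rc]
def measure(n="top"):
    p,P=cloud(n); hsv=cv2.cvtColor(p,cv2.COLOR_RGB2HSV); z=P[...,2]
    box=(P[...,0]>400)&(P[...,0]<740)&(P[...,1]>-60)&(P[...,1]<330)&(z>22)&(z<40)
    gray=box&(hsv[...,1]<50)&(hsv[...,2]>90); br=box&(hsv[...,1]>80)&(P[...,0]>590)&(P[...,1]>-20)
    out={}
    for k,m in(("plate",gray),("stop",br)):
        m=cv2.morphologyEx(m.astype(np.uint8),cv2.MORPH_OPEN,np.ones((3,3)))
        _,l,s,_=cv2.connectedComponentsWithStats(m); i=1+np.argmax(s[1:,4]); out[k]=rect(P,l==i,0,0)
    return out,p,P
E
python3 - <<'E'
from h import *
for n in("top","side"):
    o,p,P=measure(n)
    for k,(c,a,s) in o.items(): print(n,k,c.round(1),a.round(4),np.round(s,1))
    (cp,ap,_),(cs,as_,_)=o["plate"],o["stop"]
    f=np.array([np.cos(as_),np.sin(as_)]); l=np.array([-f[1],f[0]])
    print("rel x gap",(cp-cs)@f+80,"y",(cp-cs)@l,"ang",ap-as_)
E
```

```text
top plate [519.3 118.7] -0.0114 [118.5 258.4]
top stop [661.5 137.9] 0.0666 [ 41.1 317.7]
rel x gap -63.11204304947461 y -9.755667021678164 ang -0.07796474
side plate [518.4 119.1] -0.0108 [119.5 261.4]
side stop [660.2 137.8] 0.0702 [ 42. 318.]
rel x gap -62.745479780811706 y -8.681168831477862 ang -0.08096942
```

Emit:
step_arm --deltas '[{"dx":-1,"dy":-1,"rz":-0.7696,"claw":255},{"dx":-1,"dy":-1,"rz":-0.7696,"claw":255},{"dx":-1,"dy":-1,"rz":-0.7696,"claw":255},{"dx":-1,"dy":-1,"rz":-0.7696,"claw":255},{"dx":-1,"dy":-1,"rz":-0.7696,"claw":255},{"dx":-1,"dy":-1,"rz":-0.7696,"claw":255},{"dx":-1,"dy":-1,"rz":-0.7696,"claw":255}]' --grip_force 10

```text
invalid input
```

Emit:
step_arm --deltas '[{"dx":-0.98,"dy":-0.98,"dz":0.0,"rx":0.0,"ry":0.0,"rz":-0.7696,"claw":255},{"dx":-0.98,"dy":-0.98,"dz":0.0,"rx":0.0,"ry":0.0,"rz":-0.7696,"claw":255},{"dx":-0.98,"dy":-0.98,"dz":0.0,"rx":0.0,"ry":0.0,"rz":-0.7696,"claw":255},{"dx":-0.98,"dy":-0.98,"dz":0.0,"rx":0.0,"ry":0.0,"rz":-0.7696,"claw":255},{"dx":-0.98,"dy":-0.98,"dz":0.0,"rx":0.0,"ry":0.0,"rz":-0.7696,"claw":255},{"dx":-0.98,"dy":-0.98,"dz":0.0,"rx":0.0,"ry":0.0,"rz":-0.7696,"claw":255},{"dx":-0.98,"dy":-0.98,"dz":0.0,"rx":0.0,"ry":0.0,"rz":-0.7696,"claw":255}]' --grip_force 10

```text
t: 1.68
ee_pos: [297.9, 339.8, 214.8]
tcp_rot: [0.002, 1.0, 0.0, 0.0]
wrist_force: [0.1, 0.1, -0.3]
width: 47.0
finger_force: 0.0
```

Emit:
step_arm --deltas '[{"dx":-0.86,"dy":-0.98,"dz":0.0,"rx":0.0,"ry":0.0,"rz":0.0,"claw":255},{"dx":-0.86,"dy":-0.98,"dz":0.0,"rx":0.0,"ry":0.0,"rz":0.0,"claw":255},{"dx":-0.86,"dy":-0.98,"dz":0.0,"rx":0.0,"ry":0.0,"rz":0.0,"claw":255},{"dx":-0.86,"dy":-0.98,"dz":0.0,"rx":0.0,"ry":0.0,"rz":0.0,"claw":255},{"dx":-0.86,"dy":-0.98,"dz":0.0,"rx":0.0,"ry":0.0,"rz":0.0,"claw":255},{"dx":-0.86,"dy":-0.98,"dz":0.0,"rx":0.0,"ry":0.0,"rz":0.0,"claw":255}]'

```text
t: 2.18
ee_pos: [428.9, 192.3, 214.8]
tcp_rot: [0.002, 1.0, -0.0, 0.001]
wrist_force: [-0.0, -0.0, -0.3]
width: 6.9
finger_force: 0.0
```

Emit:
step_arm --deltas '[{"dx":0.0,"dy":-0.98,"dz":0.95,"rx":0.0,"ry":0.0,"rz":0.0,"claw":255},{"dx":0.0,"dy":-0.98,"dz":0.95,"rx":0.0,"ry":0.0,"rz":0.0,"claw":255},{"dx":0.0,"dy":-0.98,"dz":0.95,"rx":0.0,"ry":0.0,"rz":0.0,"claw":255},{"dx":0.0,"dy":-0.98,"dz":0.95,"rx":0.0,"ry":0.0,"rz":0.0,"claw":255},{"dx":0.0,"dy":-0.98,"dz":0.95,"rx":0.0,"ry":0.0,"rz":0.0,"claw":255},{"dx":0.0,"dy":-0.98,"dz":0.95,"rx":0.0,"ry":0.0,"rz":0.0,"claw":255},{"dx":0.0,"dy":-0.98,"dz":0.95,"rx":0.0,"ry":0.0,"rz":0.0,"claw":255}]'

```text
t: 2.77
ee_pos: [424.7, 48.4, 70.8]
tcp_rot: [0.001, 1.0, 0.001, -0.002]
wrist_force: [0.2, 0.4, 0.4]
width: 0.3
finger_force: 0.0
```

Emit:
step_arm --deltas '[{"dx":-0.07,"dy":-0.245,"dz":0.13,"rx":0.0,"ry":0.0,"rz":0.0,"claw":255},{"dx":-0.07,"dy":-0.245,"dz":0.26,"rx":0.0,"ry":0.0,"rz":0.0,"claw":255},{"dx":-0.07,"dy":-0.245,"dz":0.39,"rx":0.0,"ry":0.0,"rz":0.0,"claw":255},{"dx":-0.07,"dy":-0.245,"dz":0.39,"rx":0.0,"ry":0.0,"rz":0.0,"claw":255},{"dx":-0.07,"dy":-0.245,"dz":0.39,"rx":0.0,"ry":0.0,"rz":0.0,"claw":255}]'

```text
t: 3.18
ee_pos: [436.7, 12.3, 14.1]
tcp_rot: [-0.001, 1.0, 0.0, -0.0]
wrist_force: [-0.3, -1.0, 1.2]
width: 0.6
finger_force: 0.0
```

Emit:
step_arm --deltas '[{"dx":-0.01,"dy":0.0,"dz":0.0,"rx":0.0,"ry":0.0,"rz":0.0,"claw":255},{"dx":-0.02,"dy":0.0,"dz":0.0,"rx":0.0,"ry":0.0,"rz":0.0,"claw":255},{"dx":-0.03,"dy":0.0,"dz":0.0,"rx":0.0,"ry":0.0,"rz":0.0,"claw":255},{"dx":-0.035,"dy":0.0,"dz":0.0,"rx":0.0,"ry":0.0,"rz":0.0,"claw":255},{"dx":-0.04,"dy":0.0,"dz":0.0,"rx":0.0,"ry":0.0,"rz":0.0,"claw":255},{"dx":-0.045,"dy":0.0,"dz":0.0,"rx":0.0,"ry":0.0,"rz":0.0,"claw":255},{"dx":-0.05,"dy":0.0,"dz":0.0,"rx":0.0,"ry":0.0,"rz":0.0,"claw":255}]'

```text
t: 3.77
ee_pos: [444.0, 10.7, 13.7]
tcp_rot: [0.0, 1.0, -0.0, 0.0]
wrist_force: [-0.4, -0.3, 0.6]
width: 0.6
finger_force: 0.0
```

Emit:
step_arm --deltas '[{"dx":-0.005,"dy":0.0,"dz":0.0,"rx":0.0,"ry":0.0,"rz":0.0,"claw":255},{"dx":-0.01,"dy":0.0,"dz":0.0,"rx":0.0,"ry":0.0,"rz":0.0,"claw":255},{"dx":-0.015,"dy":0.0,"dz":0.0,"rx":0.0,"ry":0.0,"rz":0.0,"claw":255},{"dx":-0.02,"dy":0.0,"dz":0.0,"rx":0.0,"ry":0.0,"rz":0.0,"claw":255},{"dx":-0.025,"dy":0.0,"dz":0.0,"rx":0.0,"ry":0.0,"rz":0.0,"claw":255},{"dx":-0.03,"dy":0.0,"dz":0.0,"rx":0.0,"ry":0.0,"rz":0.0,"claw":255},{"dx":-0.035,"dy":-0.002,"dz":0.0,"rx":0.0,"ry":0.0,"rz":-0.01,"claw":255}]'

```text
t: 4.35
ee_pos: [449.2, 10.5, 13.6]
tcp_rot: [-0.003, 1.0, 0.0, -0.0]
wrist_force: [-0.6, 0.5, 0.7]
width: 0.7
finger_force: 0.0
```

Emit:
step_arm --deltas '[{"dx":-0.006,"dy":0.0,"dz":0.0,"rx":0.0,"ry":0.0,"rz":0.0,"claw":255},{"dx":-0.012,"dy":0.0,"dz":0.0,"rx":0.0,"ry":0.0,"rz":0.0,"claw":255},{"dx":-0.018,"dy":0.0,"dz":0.0,"rx":0.0,"ry":0.0,"rz":0.0,"claw":255},{"dx":-0.024,"dy":0.0,"dz":0.0,"rx":0.0,"ry":0.0,"rz":0.0,"claw":255},{"dx":-0.03,"dy":0.0,"dz":0.0,"rx":0.0,"ry":0.0,"rz":0.0,"claw":255}]'

```text
t: 4.77
ee_pos: [449.7, 10.9, 12.3]
tcp_rot: [-0.003, 1.0, 0.0, -0.005]
wrist_force: [-11.3, -1.4, 5.6]
width: 0.4
finger_force: 6.2
```

Emit:
step_arm --deltas '[{"dx":-0.003,"dy":0.0,"dz":-0.006,"rx":0.0,"ry":0.0,"rz":0.0,"claw":255},{"dx":-0.007,"dy":-0.001,"dz":-0.01,"rx":0.0,"ry":0.0,"rz":-0.005,"claw":255},{"dx":-0.012,"dy":-0.003,"dz":-0.01,"rx":0.0,"ry":0.0,"rz":-0.01,"claw":255},{"dx":-0.017,"dy":-0.004,"dz":-0.01,"rx":0.0,"ry":0.0,"rz":-0.02,"claw":255},{"dx":-0.022,"dy":-0.006,"dz":-0.01,"rx":0.0,"ry":0.0,"rz":-0.03,"claw":255},{"dx":-0.027,"dy":-0.007,"dz":-0.01,"rx":0.0,"ry":0.0,"rz":-0.04,"claw":255}]'

```text
t: 5.27
ee_pos: [451.1, 10.5, 12.6]
tcp_rot: [-0.013, 1.0, 0.001, -0.008]
wrist_force: [-14.6, -1.7, 4.1]
width: 0.3
finger_force: 7.5
```

Emit:
step_arm --deltas '[{"dx":0.0,"dy":0.0,"dz":-0.008,"rx":0.0,"ry":0.0,"rz":0.0,"claw":255},{"dx":0.0,"dy":0.0,"dz":-0.014,"rx":0.0,"ry":0.0,"rz":0.0,"claw":255},{"dx":-0.003,"dy":-0.001,"dz":-0.014,"rx":0.0,"ry":0.0,"rz":0.0,"claw":255}]'

```text
t: 5.52
ee_pos: [451.3, 10.7, 14.0]
tcp_rot: [-0.013, 1.0, 0.001, -0.007]
wrist_force: [-13.0, 0.5, 0.9]
width: 0.5
finger_force: 6.6
```

```bash
cat >> h.py <<'E'
def rep(n="top",save=None):
    o,p,P=measure(n)
    (cp,ap,sp),(cs,as_,ss)=o["plate"],o["stop"]
    as_=0.068; cs=np.array([661,138.])
    f=np.array([np.cos(as_),np.sin(as_)]); l=np.array([-f[1],f[0]])
    print(n,cp.round(1),ap.round(3),np.round(sp,1),"gap %.1f y %.1f ang %.3f"%((cp-cs)@f+80,(cp-cs)@l,ap-as_))
    if save: cv2.imwrite(save,p[...,::-1])
def st():
    s=env.observe(); print({k:np.round(s[k],3) for k in("t","ee_pos","tcp_rot","wrist_force")})
E
python3 -c "
from h import *
rep('top','pics/t1.png'); rep('side','pics/s1.png'); st()"
```

```text
top [521.7 119.4] -0.013 [118.4 258.7] gap -60.2 y -9.1 ang -0.081
side [540.  118.2] -0.002 [ 77.6 259.2] gap -42.1 y -11.6 ang -0.070
{'t': np.float64(5.617), 'ee_pos': array([451.317,  10.682,  14.009]), 'tcp_rot': array([-0.013,  1.   ,  0.001, -0.007]), 'wrist_force': array([-12.057,   0.714,  -1.082])}
```

Emit:
step_arm --deltas '[{"dx":-0.005,"dy":-0.002,"dz":0.0,"rx":0.0,"ry":0.0,"rz":-0.01,"claw":255},{"dx":-0.01,"dy":-0.004,"dz":0.0,"rx":0.0,"ry":0.0,"rz":-0.02,"claw":255},{"dx":-0.015,"dy":-0.006,"dz":0.0,"rx":0.0,"ry":0.0,"rz":-0.03,"claw":255},{"dx":-0.02,"dy":-0.008,"dz":0.0,"rx":0.0,"ry":0.0,"rz":-0.04,"claw":255},{"dx":-0.026,"dy":-0.01,"dz":0.0,"rx":0.0,"ry":0.0,"rz":-0.05,"claw":255},{"dx":-0.032,"dy":-0.012,"dz":0.0,"rx":0.0,"ry":0.0,"rz":-0.06,"claw":255}]'

```text
t: 6.12
ee_pos: [456.1, 8.9, 14.0]
tcp_rot: [-0.028, 1.0, 0.001, -0.008]
wrist_force: [-13.0, 0.4, -1.0]
width: 0.6
finger_force: 6.3
```

Emit:
step_arm --deltas '[{"dx":-0.007,"dy":-0.002,"dz":0.0,"rx":0.0,"ry":0.0,"rz":-0.008,"claw":255},{"dx":-0.014,"dy":-0.004,"dz":0.0,"rx":0.0,"ry":0.0,"rz":-0.016,"claw":255},{"dx":-0.021,"dy":-0.006,"dz":0.0,"rx":0.0,"ry":0.0,"rz":-0.024,"claw":255},{"dx":-0.028,"dy":-0.008,"dz":0.0,"rx":0.0,"ry":0.0,"rz":-0.032,"claw":255},{"dx":-0.035,"dy":-0.01,"dz":0.0,"rx":0.0,"ry":0.0,"rz":-0.04,"claw":255},{"dx":-0.042,"dy":-0.012,"dz":0.0,"rx":0.0,"ry":0.0,"rz":-0.048,"claw":255},{"dx":-0.049,"dy":-0.014,"dz":0.0,"rx":0.0,"ry":0.0,"rz":-0.056,"claw":255},{"dx":-0.056,"dy":-0.016,"dz":0.0,"rx":0.0,"ry":0.0,"rz":-0.064,"claw":255},{"dx":-0.063,"dy":-0.018,"dz":0.0,"rx":0.0,"ry":0.0,"rz":-0.072,"claw":255},{"dx":-0.07,"dy":-0.02,"dz":0.0,"rx":0.0,"ry":0.0,"rz":-0.08,"claw":255},{"dx":-0.077,"dy":-0.022,"dz":0.0,"rx":0.0,"ry":0.0,"rz":-0.088,"claw":255},{"dx":-0.084,"dy":-0.024,"dz":0.0,"rx":0.0,"ry":0.0,"rz":-0.096,"claw":255}]'

```text
t: 7.12
ee_pos: [469.0, 5.6, 14.0]
tcp_rot: [-0.052, 0.999, 0.001, -0.007]
wrist_force: [-11.5, -1.7, -1.8]
width: 0.4
finger_force: 6.4
```

```bash
python3 -c "
from h import *
rep('top'); st()"
```

```text
top [529.2 120. ] 0.084 [118.4 259.6] gap -52.7 y -9.0 ang 0.016
{'t': np.float64(7.167), 'ee_pos': array([469.383,   5.564,  14.058]), 'tcp_rot': array([-0.052,  0.999,  0.001, -0.007]), 'wrist_force': array([-10.781,  -2.775,  -3.867])}
```

Emit:
step_arm --deltas '[{"dx":-0.007,"dy":-0.002,"dz":0.003,"rx":0.0,"ry":0.0,"rz":-0.008,"claw":255},{"dx":-0.014,"dy":-0.004,"dz":0.005,"rx":0.0,"ry":0.0,"rz":-0.016,"claw":255},{"dx":-0.021,"dy":-0.006,"dz":0.006,"rx":0.0,"ry":0.0,"rz":-0.024,"claw":255},{"dx":-0.028,"dy":-0.008,"dz":0.006,"rx":0.0,"ry":0.0,"rz":-0.032,"claw":255},{"dx":-0.035,"dy":-0.009,"dz":0.006,"rx":0.0,"ry":0.0,"rz":-0.04,"claw":255},{"dx":-0.042,"dy":-0.011,"dz":0.006,"rx":0.0,"ry":0.0,"rz":-0.048,"claw":255},{"dx":-0.049,"dy":-0.013,"dz":0.006,"rx":0.0,"ry":0.0,"rz":-0.056,"claw":255},{"dx":-0.056,"dy":-0.015,"dz":0.006,"rx":0.0,"ry":0.0,"rz":-0.066,"claw":255},{"dx":-0.063,"dy":-0.016,"dz":0.006,"rx":0.0,"ry":0.0,"rz":-0.076,"claw":255},{"dx":-0.07,"dy":-0.018,"dz":0.006,"rx":0.0,"ry":0.0,"rz":-0.086,"claw":255},{"dx":-0.077,"dy":-0.02,"dz":0.006,"rx":0.0,"ry":0.0,"rz":-0.096,"claw":255},{"dx":-0.084,"dy":-0.022,"dz":0.006,"rx":0.0,"ry":0.0,"rz":-0.106,"claw":255},{"dx":-0.091,"dy":-0.023,"dz":0.006,"rx":0.0,"ry":0.0,"rz":-0.116,"claw":255},{"dx":-0.098,"dy":-0.024,"dz":0.006,"rx":0.0,"ry":0.0,"rz":-0.126,"claw":255}]'

```text
t: 8.33
ee_pos: [484.6, 2.8, 13.9]
tcp_rot: [-0.084, 0.996, 0.001, -0.007]
wrist_force: [-14.0, -3.6, 4.5]
width: 0.3
finger_force: 7.6
```

Emit:
step_arm --deltas '[{"dx":-0.006,"dy":-0.002,"dz":-0.003,"rx":0.0,"ry":0.0,"rz":-0.01,"claw":255},{"dx":-0.013,"dy":-0.004,"dz":-0.004,"rx":0.0,"ry":0.0,"rz":-0.02,"claw":255},{"dx":-0.02,"dy":-0.006,"dz":-0.004,"rx":0.0,"ry":0.0,"rz":-0.03,"claw":255},{"dx":-0.027,"dy":-0.008,"dz":-0.004,"rx":0.0,"ry":0.0,"rz":-0.04,"claw":255},{"dx":-0.034,"dy":-0.009,"dz":-0.004,"rx":0.0,"ry":0.0,"rz":-0.05,"claw":255},{"dx":-0.041,"dy":-0.011,"dz":-0.004,"rx":0.0,"ry":0.0,"rz":-0.06,"claw":255},{"dx":-0.048,"dy":-0.013,"dz":-0.004,"rx":0.0,"ry":0.0,"rz":-0.07,"claw":255},{"dx":-0.055,"dy":-0.015,"dz":-0.004,"rx":0.0,"ry":0.0,"rz":-0.08,"claw":255},{"dx":-0.062,"dy":-0.016,"dz":-0.004,"rx":0.0,"ry":0.0,"rz":-0.09,"claw":255},{"dx":-0.069,"dy":-0.018,"dz":-0.004,"rx":0.0,"ry":0.0,"rz":-0.1,"claw":255},{"dx":-0.076,"dy":-0.019,"dz":-0.004,"rx":0.0,"ry":0.0,"rz":-0.11,"claw":255},{"dx":-0.083,"dy":-0.02,"dz":-0.004,"rx":0.0,"ry":0.0,"rz":-0.12,"claw":255}]'

```text
t: 9.33
ee_pos: [497.3, 1.7, 14.0]
tcp_rot: [-0.114, 0.994, 0.001, -0.007]
wrist_force: [-13.9, -5.3, 0.6]
width: 0.2
finger_force: 6.8
```

```bash
python3 -c "
from h import *
rep('top'); st()"
```

```text
top [541.  123.1] 0.223 [119.4 259.1] gap -40.8 y -6.7 ang 0.155
{'t': np.float64(9.383), 'ee_pos': array([497.662,   1.719,  14.015]), 'tcp_rot': array([-0.114,  0.994,  0.001, -0.007]), 'wrist_force': array([-10.708,  -4.957,  -1.461])}
```

Emit:
step_arm --deltas '[{"dx":0.1,"dy":0.0,"dz":0.0,"rx":0.0,"ry":0.0,"rz":0.0,"claw":255},{"dx":0.2,"dy":0.0,"dz":0.0,"rx":0.0,"ry":0.0,"rz":0.0,"claw":255},{"dx":0.2,"dy":0.25,"dz":0.0,"rx":0.0,"ry":0.0,"rz":0.0,"claw":255},{"dx":0.2,"dy":0.5,"dz":0.0,"rx":0.0,"ry":0.0,"rz":0.0,"claw":255},{"dx":0.2,"dy":0.75,"dz":0.0,"rx":0.0,"ry":0.0,"rz":0.0,"claw":255},{"dx":0.2,"dy":0.98,"dz":0.0,"rx":0.0,"ry":0.0,"rz":0.0,"claw":255}]'

```text
t: 9.88
ee_pos: [441.1, 139.8, 17.1]
tcp_rot: [-0.112, 0.994, 0.0, 0.001]
wrist_force: [0.5, 0.2, 0.0]
width: 0.6
finger_force: 0.0
```

Emit:
step_arm --deltas '[{"dx":0.0,"dy":0.2,"dz":0.0,"rx":0.0,"ry":0.0,"rz":0.0,"claw":255},{"dx":0.0,"dy":0.4,"dz":0.0,"rx":0.0,"ry":0.0,"rz":0.0,"claw":255},{"dx":0.0,"dy":0.53,"dz":0.0,"rx":0.0,"ry":0.0,"rz":0.0,"claw":255},{"dx":0.0,"dy":0.53,"dz":0.0,"rx":0.0,"ry":0.0,"rz":0.0,"claw":255},{"dx":0.0,"dy":0.53,"dz":0.0,"rx":0.0,"ry":0.0,"rz":0.0,"claw":255}]'

```text
t: 10.3
ee_pos: [423.6, 216.3, 16.9]
tcp_rot: [-0.114, 0.993, -0.0, 0.0]
wrist_force: [0.6, -0.8, 0.3]
width: 0.6
finger_force: 0.0
```

```bash
cat >> h.py <<'E'
def loc():
    o,p,P=measure("top"); c,a,s=o["plate"]; e=env.observe(); d=e["ee_pos"][:2]-c; q=e["tcp_rot"]
    print("tool in plate frame x %.1f y %.1f yaw diff %.3f"%(d[0]*np.cos(a)+d[1]*np.sin(a),-d[0]*np.sin(a)+d[1]*np.cos(a),-2*np.arctan2(q[0],q[1])-a))
E
python3 -c "
from h import *
rep('top'); rep('side'); st(); loc()"
```

```text
top [541.  122.8] 0.224 [119.3 259.5] gap -40.8 y -7.0 ang 0.156
side [538.8 123.2] 0.226 [119.9 261.1] gap -42.9 y -6.5 ang 0.158
{'t': np.float64(10.4), 'ee_pos': array([424.017, 215.077,  16.927]), 'tcp_rot': array([-0.113,  0.994, -0.   ,  0.   ]), 'wrist_force': array([-0.817,  0.04 , -0.338])}
tool in plate frame x -93.7 y 115.9 yaw diff 0.001
```

Emit:
step_arm --deltas '[{"dx":-0.04,"dy":-0.03,"dz":0.0,"rx":0.0,"ry":0.0,"rz":0.0,"claw":255},{"dx":-0.08,"dy":-0.03,"dz":0.0,"rx":0.0,"ry":0.0,"rz":0.0,"claw":255},{"dx":-0.11,"dy":-0.03,"dz":0.0,"rx":0.0,"ry":0.0,"rz":0.0,"claw":255},{"dx":-0.125,"dy":-0.03,"dz":0.0,"rx":0.0,"ry":0.0,"rz":0.0,"claw":255},{"dx":-0.132,"dy":-0.03,"dz":0.0,"rx":0.0,"ry":0.0,"rz":0.0,"claw":255},{"dx":-0.139,"dy":-0.03,"dz":0.0,"rx":0.0,"ry":0.0,"rz":0.0,"claw":255},{"dx":-0.146,"dy":-0.03,"dz":0.0,"rx":0.0,"ry":0.0,"rz":0.0,"claw":255},{"dx":-0.153,"dy":-0.03,"dz":0.0,"rx":0.0,"ry":0.0,"rz":0.0,"claw":255},{"dx":-0.16,"dy":-0.03,"dz":0.0,"rx":0.0,"ry":0.0,"rz":0.0,"claw":255},{"dx":-0.166,"dy":-0.03,"dz":0.0,"rx":0.0,"ry":0.0,"rz":0.0,"claw":255},{"dx":-0.172,"dy":-0.03,"dz":0.0,"rx":0.0,"ry":0.0,"rz":0.0,"claw":255},{"dx":-0.178,"dy":-0.03,"dz":0.0,"rx":0.0,"ry":0.0,"rz":0.0,"claw":255},{"dx":-0.184,"dy":-0.029,"dz":0.0,"rx":0.0,"ry":0.0,"rz":0.0,"claw":255}]'

```text
t: 11.53
ee_pos: [448.4, 217.1, 15.9]
tcp_rot: [-0.113, 0.994, -0.001, -0.004]
wrist_force: [-8.7, -3.6, 5.3]
width: 0.4
finger_force: 4.9
```

Emit:
step_arm --deltas '[{"dx":-0.004,"dy":0.0,"dz":-0.006,"rx":0.0,"ry":0.0,"rz":0.0,"claw":255},{"dx":-0.009,"dy":0.001,"dz":-0.011,"rx":0.0,"ry":0.0,"rz":0.0,"claw":255},{"dx":-0.014,"dy":0.002,"dz":-0.015,"rx":0.0,"ry":0.0,"rz":0.005,"claw":255},{"dx":-0.02,"dy":0.004,"dz":-0.015,"rx":0.0,"ry":0.0,"rz":0.01,"claw":255},{"dx":-0.026,"dy":0.006,"dz":-0.015,"rx":0.0,"ry":0.0,"rz":0.015,"claw":255},{"dx":-0.032,"dy":0.008,"dz":-0.015,"rx":0.0,"ry":0.0,"rz":0.02,"claw":255},{"dx":-0.038,"dy":0.01,"dz":-0.015,"rx":0.0,"ry":0.0,"rz":0.03,"claw":255},{"dx":-0.044,"dy":0.012,"dz":-0.015,"rx":0.0,"ry":0.0,"rz":0.04,"claw":255},{"dx":-0.05,"dy":0.014,"dz":-0.015,"rx":0.0,"ry":0.0,"rz":0.05,"claw":255}]'

```text
t: 12.28
ee_pos: [452.1, 220.0, 16.5]
tcp_rot: [-0.101, 0.995, -0.001, -0.007]
wrist_force: [-12.3, -4.2, 2.3]
width: 0.3
finger_force: 6.4
```

Emit:
step_arm --deltas '[{"dx":-0.007,"dy":0.002,"dz":-0.003,"rx":0.0,"ry":0.0,"rz":0.01,"claw":255},{"dx":-0.014,"dy":0.004,"dz":-0.003,"rx":0.0,"ry":0.0,"rz":0.02,"claw":255},{"dx":-0.021,"dy":0.006,"dz":-0.003,"rx":0.0,"ry":0.0,"rz":0.03,"claw":255},{"dx":-0.028,"dy":0.008,"dz":-0.003,"rx":0.0,"ry":0.0,"rz":0.04,"claw":255},{"dx":-0.035,"dy":0.009,"dz":-0.003,"rx":0.0,"ry":0.0,"rz":0.05,"claw":255},{"dx":-0.042,"dy":0.011,"dz":-0.003,"rx":0.0,"ry":0.0,"rz":0.06,"claw":255},{"dx":-0.049,"dy":0.013,"dz":-0.003,"rx":0.0,"ry":0.0,"rz":0.07,"claw":255},{"dx":-0.056,"dy":0.015,"dz":-0.003,"rx":0.0,"ry":0.0,"rz":0.08,"claw":255},{"dx":-0.063,"dy":0.016,"dz":-0.003,"rx":0.0,"ry":0.0,"rz":0.09,"claw":255},{"dx":-0.07,"dy":0.018,"dz":-0.003,"rx":0.0,"ry":0.0,"rz":0.1,"claw":255},{"dx":-0.077,"dy":0.019,"dz":-0.003,"rx":0.0,"ry":0.0,"rz":0.11,"claw":255},{"dx":-0.084,"dy":0.021,"dz":-0.003,"rx":0.0,"ry":0.0,"rz":0.12,"claw":255},{"dx":-0.091,"dy":0.022,"dz":-0.003,"rx":0.0,"ry":0.0,"rz":0.13,"claw":255},{"dx":-0.098,"dy":0.023,"dz":-0.003,"rx":0.0,"ry":0.0,"rz":0.14,"claw":255}]'

```text
t: 13.45
ee_pos: [464.9, 227.1, 16.4]
tcp_rot: [-0.066, 0.998, -0.001, -0.008]
wrist_force: [-12.9, -0.5, 2.2]
width: 0.2
finger_force: 6.8
```

```bash
python3 -c "
from h import *
rep('top'); st(); loc()"
```

```text
top [548.4 124.4] 0.13 [119.7 258.9] gap -33.3 y -5.9 ang 0.062
{'t': np.float64(13.5), 'ee_pos': array([465.228, 227.25 ,  16.515]), 'tcp_rot': array([-0.065,  0.998, -0.001, -0.007]), 'wrist_force': array([-13.659,   1.552,  -1.419])}
tool in plate frame x -69.6 y 112.1 yaw diff 0.005
```

Emit:
step_arm --deltas '[{"dx":-0.007,"dy":0.002,"dz":-0.001,"rx":0.0,"ry":0.0,"rz":0.01,"claw":255},{"dx":-0.014,"dy":0.004,"dz":-0.001,"rx":0.0,"ry":0.0,"rz":0.02,"claw":255},{"dx":-0.021,"dy":0.006,"dz":-0.001,"rx":0.0,"ry":0.0,"rz":0.03,"claw":255},{"dx":-0.028,"dy":0.008,"dz":-0.001,"rx":0.0,"ry":0.0,"rz":0.04,"claw":255},{"dx":-0.035,"dy":0.009,"dz":-0.001,"rx":0.0,"ry":0.0,"rz":0.05,"claw":255},{"dx":-0.042,"dy":0.011,"dz":-0.001,"rx":0.0,"ry":0.0,"rz":0.06,"claw":255},{"dx":-0.049,"dy":0.013,"dz":-0.001,"rx":0.0,"ry":0.0,"rz":0.07,"claw":255},{"dx":-0.056,"dy":0.014,"dz":-0.001,"rx":0.0,"ry":0.0,"rz":0.08,"claw":255},{"dx":-0.063,"dy":0.016,"dz":-0.001,"rx":0.0,"ry":0.0,"rz":0.09,"claw":255},{"dx":-0.07,"dy":0.017,"dz":-0.001,"rx":0.0,"ry":0.0,"rz":0.1,"claw":255},{"dx":-0.077,"dy":0.018,"dz":-0.001,"rx":0.0,"ry":0.0,"rz":0.11,"claw":255},{"dx":-0.084,"dy":0.02,"dz":-0.001,"rx":0.0,"ry":0.0,"rz":0.12,"claw":255},{"dx":-0.091,"dy":0.021,"dz":-0.001,"rx":0.0,"ry":0.0,"rz":0.13,"claw":255},{"dx":-0.098,"dy":0.022,"dz":-0.001,"rx":0.0,"ry":0.0,"rz":0.14,"claw":255},{"dx":-0.105,"dy":0.023,"dz":-0.001,"rx":0.0,"ry":0.0,"rz":0.15,"claw":255},{"dx":-0.112,"dy":0.024,"dz":-0.001,"rx":0.0,"ry":0.0,"rz":0.16,"claw":255},{"dx":-0.119,"dy":0.025,"dz":-0.001,"rx":0.0,"ry":0.0,"rz":0.17,"claw":255},{"dx":-0.126,"dy":0.026,"dz":-0.001,"rx":0.0,"ry":0.0,"rz":0.18,"claw":255},{"dx":-0.133,"dy":0.026,"dz":-0.001,"rx":0.0,"ry":0.0,"rz":0.19,"claw":255},{"dx":-0.14,"dy":0.027,"dz":-0.001,"rx":0.0,"ry":0.0,"rz":0.2,"claw":255}]'

```text
t: 15.22
ee_pos: [485.0, 234.7, 16.5]
tcp_rot: [-0.016, 1.0, -0.0, -0.008]
wrist_force: [-13.5, 2.4, 0.6]
width: 0.2
finger_force: 6.8
```

```bash
python3 -c "
from h import *
rep('top'); st(); loc()"
```

```text
top [557.3 123.4] 0.027 [119.4 257.7] gap -24.4 y -7.5 ang -0.041
{'t': np.float64(15.267), 'ee_pos': array([485.344, 234.745,  16.522]), 'tcp_rot': array([-0.015,  1.   , -0.   , -0.007]), 'wrist_force': array([-12.117,   1.929,  -2.041])}
tool in plate frame x -69.8 y 113.0 yaw diff 0.007
```

Emit:
step_arm --deltas '[{"dx":-0.007,"dy":0.002,"dz":0.0,"rx":0.0,"ry":0.0,"rz":0.01,"claw":255},{"dx":-0.014,"dy":0.004,"dz":0.0,"rx":0.0,"ry":0.0,"rz":0.02,"claw":255},{"dx":-0.021,"dy":0.006,"dz":0.0,"rx":0.0,"ry":0.0,"rz":0.03,"claw":255},{"dx":-0.028,"dy":0.008,"dz":0.0,"rx":0.0,"ry":0.0,"rz":0.04,"claw":255},{"dx":-0.035,"dy":0.009,"dz":0.0,"rx":0.0,"ry":0.0,"rz":0.05,"claw":255},{"dx":-0.042,"dy":0.011,"dz":0.0,"rx":0.0,"ry":0.0,"rz":0.06,"claw":255},{"dx":-0.049,"dy":0.013,"dz":0.0,"rx":0.0,"ry":0.0,"rz":0.07,"claw":255},{"dx":-0.056,"dy":0.014,"dz":0.0,"rx":0.0,"ry":0.0,"rz":0.08,"claw":255},{"dx":-0.063,"dy":0.016,"dz":0.0,"rx":0.0,"ry":0.0,"rz":0.09,"claw":255},{"dx":-0.07,"dy":0.017,"dz":0.0,"rx":0.0,"ry":0.0,"rz":0.1,"claw":255},{"dx":-0.077,"dy":0.018,"dz":0.0,"rx":0.0,"ry":0.0,"rz":0.11,"claw":255},{"dx":-0.084,"dy":0.02,"dz":0.0,"rx":0.0,"ry":0.0,"rz":0.12,"claw":255}]'

```text
t: 16.32
ee_pos: [497.8, 238.1, 16.5]
tcp_rot: [0.014, 1.0, -0.001, -0.008]
wrist_force: [-13.2, 2.2, 0.4]
width: 0.1
finger_force: 6.6
```

```bash
python3 -c "
from h import *
rep('top'); st(); loc()"
```

```text
top [563.  122.7] -0.035 [119.5 258.8] gap -18.8 y -8.6 ang -0.103
{'t': np.float64(16.367), 'ee_pos': array([498.077, 238.157,  16.531]), 'tcp_rot': array([ 0.015,  1.   , -0.   , -0.007]), 'wrist_force': array([-12.564,   2.631,  -0.933])}
tool in plate frame x -69.8 y 112.8 yaw diff 0.010
```

Emit:
step_arm --deltas '[{"dx":0.1,"dy":0.0,"dz":0.0,"rx":0.0,"ry":0.0,"rz":0.0,"claw":255},{"dx":0.2,"dy":0.0,"dz":0.0,"rx":0.0,"ry":0.0,"rz":0.02,"claw":255},{"dx":0.2,"dy":-0.25,"dz":0.0,"rx":0.0,"ry":0.0,"rz":0.02,"claw":255},{"dx":0.2,"dy":-0.5,"dz":0.0,"rx":0.0,"ry":0.0,"rz":0.02,"claw":255},{"dx":0.2,"dy":-0.75,"dz":0.0,"rx":0.0,"ry":0.0,"rz":0.02,"claw":255},{"dx":0.2,"dy":-0.98,"dz":0.0,"rx":0.0,"ry":0.0,"rz":0.02,"claw":255}]'

```text
t: 16.92
ee_pos: [470.6, 90.4, 20.0]
tcp_rot: [0.019, 1.0, -0.0, 0.001]
wrist_force: [0.4, 0.4, 0.2]
width: 0.5
finger_force: 0.0
```

Emit:
step_arm --deltas '[{"dx":0.0,"dy":-0.2,"dz":0.0,"rx":0.0,"ry":0.0,"rz":0.0,"claw":255},{"dx":0.0,"dy":-0.4,"dz":0.0,"rx":0.0,"ry":0.0,"rz":0.0,"claw":255},{"dx":0.0,"dy":-0.52,"dz":0.0,"rx":0.0,"ry":0.0,"rz":0.0,"claw":255},{"dx":0.0,"dy":-0.52,"dz":0.0,"rx":0.0,"ry":0.0,"rz":0.0,"claw":255},{"dx":0.0,"dy":-0.52,"dz":0.0,"rx":0.0,"ry":0.0,"rz":0.0,"claw":255}]'

```text
t: 17.33
ee_pos: [467.9, 13.4, 19.9]
tcp_rot: [0.021, 1.0, 0.0, 0.0]
wrist_force: [0.5, 1.1, -0.7]
width: 0.2
finger_force: 0.0
```

```bash
python3 -c "
from h import *
rep('top'); rep('side'); st(); loc()"
```

```text
top [563.1 122.9] -0.038 [119.3 259.3] gap -18.7 y -8.4 ang -0.106
side [569.3 122.6] -0.034 [102.9 260.5] gap -12.5 y -9.1 ang -0.102
{'t': np.float64(17.433), 'ee_pos': array([467.579,  14.661,  19.738]), 'tcp_rot': array([0.019, 1.   , 0.   , 0.   ]), 'wrist_force': array([ 0.059, -0.098,  0.328])}
tool in plate frame x -91.6 y -111.3 yaw diff -0.000
```

Emit:
step_arm --deltas '[{"dx":-0.04,"dy":0.0,"dz":0.02,"rx":0.0,"ry":0.0,"rz":0.0,"claw":255},{"dx":-0.08,"dy":0.0,"dz":0.02,"rx":0.0,"ry":0.0,"rz":0.0,"claw":255},{"dx":-0.11,"dy":0.0,"dz":0.02,"rx":0.0,"ry":0.0,"rz":0.0,"claw":255},{"dx":-0.12,"dy":0.0,"dz":0.02,"rx":0.0,"ry":0.0,"rz":0.0,"claw":255},{"dx":-0.127,"dy":0.0,"dz":0.02,"rx":0.0,"ry":0.0,"rz":0.0,"claw":255},{"dx":-0.134,"dy":0.0,"dz":0.02,"rx":0.0,"ry":0.0,"rz":0.0,"claw":255},{"dx":-0.141,"dy":0.0,"dz":0.02,"rx":0.0,"ry":0.0,"rz":0.0,"claw":255},{"dx":-0.148,"dy":0.0,"dz":0.02,"rx":0.0,"ry":0.0,"rz":0.0,"claw":255},{"dx":-0.155,"dy":0.0,"dz":0.018,"rx":0.0,"ry":0.0,"rz":0.0,"claw":255},{"dx":-0.162,"dy":0.0,"dz":0.015,"rx":0.0,"ry":0.0,"rz":0.0,"claw":255},{"dx":-0.168,"dy":0.0,"dz":0.012,"rx":0.0,"ry":0.0,"rz":0.0,"claw":255},{"dx":-0.174,"dy":0.0,"dz":0.009,"rx":0.0,"ry":0.0,"rz":0.0,"claw":255},{"dx":-0.18,"dy":0.0,"dz":0.007,"rx":0.0,"ry":0.0,"rz":0.0,"claw":255}]'

```text
t: 18.57
ee_pos: [490.0, 13.1, 16.9]
tcp_rot: [0.019, 1.0, 0.0, -0.005]
wrist_force: [-10.8, -1.8, 1.1]
width: 0.4
finger_force: 5.6
```

Emit:
step_arm --deltas '[{"dx":-0.005,"dy":0.0,"dz":-0.002,"rx":0.0,"ry":0.0,"rz":0.0,"claw":255},{"dx":-0.011,"dy":-0.001,"dz":-0.002,"rx":0.0,"ry":0.0,"rz":-0.005,"claw":255},{"dx":-0.017,"dy":-0.002,"dz":-0.002,"rx":0.0,"ry":0.0,"rz":-0.01,"claw":255},{"dx":-0.024,"dy":-0.004,"dz":-0.002,"rx":0.0,"ry":0.0,"rz":-0.02,"claw":255},{"dx":-0.031,"dy":-0.006,"dz":-0.002,"rx":0.0,"ry":0.0,"rz":-0.03,"claw":255},{"dx":-0.038,"dy":-0.008,"dz":-0.002,"rx":0.0,"ry":0.0,"rz":-0.04,"claw":255},{"dx":-0.045,"dy":-0.01,"dz":-0.002,"rx":0.0,"ry":0.0,"rz":-0.05,"claw":255},{"dx":-0.052,"dy":-0.012,"dz":-0.002,"rx":0.0,"ry":0.0,"rz":-0.06,"claw":255},{"dx":-0.059,"dy":-0.014,"dz":-0.002,"rx":0.0,"ry":0.0,"rz":-0.07,"claw":255},{"dx":-0.066,"dy":-0.016,"dz":-0.002,"rx":0.0,"ry":0.0,"rz":-0.08,"claw":255},{"dx":-0.073,"dy":-0.018,"dz":-0.002,"rx":0.0,"ry":0.0,"rz":-0.09,"claw":255},{"dx":-0.08,"dy":-0.02,"dz":-0.002,"rx":0.0,"ry":0.0,"rz":-0.1,"claw":255},{"dx":-0.087,"dy":-0.021,"dz":-0.002,"rx":0.0,"ry":0.0,"rz":-0.11,"claw":255},{"dx":-0.094,"dy":-0.022,"dz":-0.002,"rx":0.0,"ry":0.0,"rz":-0.12,"claw":255},{"dx":-0.101,"dy":-0.023,"dz":-0.002,"rx":0.0,"ry":0.0,"rz":-0.13,"claw":255},{"dx":-0.108,"dy":-0.024,"dz":-0.002,"rx":0.0,"ry":0.0,"rz":-0.14,"claw":255}]'

```text
t: 19.9
ee_pos: [504.3, 8.9, 16.8]
tcp_rot: [-0.016, 1.0, 0.0, -0.007]
wrist_force: [-15.7, -3.7, 6.1]
width: 0.4
finger_force: 7.7
```

```bash
python3 -c "
from h import *
rep('top'); st(); loc()"
```

```text
top [569.7 123.6] 0.033 [118.1 258.7] gap -12.1 y -8.1 ang -0.035
{'t': np.float64(19.95), 'ee_pos': array([504.628,   8.855,  16.86 ]), 'tcp_rot': array([-0.016,  1.   ,  0.   , -0.007]), 'wrist_force': array([-13.963,  -1.956,   3.99 ])}
tool in plate frame x -69.8 y -112.2 yaw diff -0.006
```

Emit:
step_arm --deltas '[{"dx":0.0,"dy":0.0,"dz":-0.005,"rx":0.0,"ry":0.0,"rz":0.0,"claw":255},{"dx":-0.003,"dy":0.0,"dz":-0.008,"rx":0.0,"ry":0.0,"rz":-0.005,"claw":255},{"dx":-0.008,"dy":-0.002,"dz":-0.008,"rx":0.0,"ry":0.0,"rz":-0.015,"claw":255},{"dx":-0.014,"dy":-0.004,"dz":-0.008,"rx":0.0,"ry":0.0,"rz":-0.025,"claw":255},{"dx":-0.02,"dy":-0.006,"dz":-0.008,"rx":0.0,"ry":0.0,"rz":-0.035,"claw":255},{"dx":-0.026,"dy":-0.008,"dz":-0.008,"rx":0.0,"ry":0.0,"rz":-0.045,"claw":255},{"dx":-0.032,"dy":-0.009,"dz":-0.008,"rx":0.0,"ry":0.0,"rz":-0.055,"claw":255},{"dx":-0.038,"dy":-0.011,"dz":-0.008,"rx":0.0,"ry":0.0,"rz":-0.063,"claw":255},{"dx":-0.044,"dy":-0.012,"dz":-0.008,"rx":0.0,"ry":0.0,"rz":-0.071,"claw":255},{"dx":-0.05,"dy":-0.014,"dz":-0.008,"rx":0.0,"ry":0.0,"rz":-0.08,"claw":255},{"dx":-0.056,"dy":-0.015,"dz":-0.008,"rx":0.0,"ry":0.0,"rz":-0.088,"claw":255},{"dx":-0.062,"dy":-0.017,"dz":-0.008,"rx":0.0,"ry":0.0,"rz":-0.096,"claw":255}]'

```text
t: 21.0
ee_pos: [513.3, 6.9, 17.1]
tcp_rot: [-0.04, 0.999, 0.001, -0.007]
wrist_force: [-12.4, -1.9, -1.0]
width: 0.4
finger_force: 6.3
```

```bash
python3 -c "
from h import *
rep('top','pics/t2.png'); st(); loc()"
```

```text
top [573.9 124.4] 0.08 [118.4 258.8] gap -7.9 y -7.7 ang 0.012
{'t': np.float64(21.05), 'ee_pos': array([513.615,   6.841,  17.097]), 'tcp_rot': array([-0.04 ,  0.999,  0.001, -0.007]), 'wrist_force': array([-11.583,  -3.22 ,  -2.952])}
tool in plate frame x -69.5 y -112.8 yaw diff 0.001
```

Emit:
step_arm --deltas '[{"dx":-0.005,"dy":-0.001,"dz":0.001,"rx":0.0,"ry":0.0,"rz":-0.007,"claw":255},{"dx":-0.01,"dy":-0.003,"dz":0.001,"rx":0.0,"ry":0.0,"rz":-0.014,"claw":255},{"dx":-0.015,"dy":-0.004,"dz":0.001,"rx":0.0,"ry":0.0,"rz":-0.021,"claw":255},{"dx":-0.02,"dy":-0.006,"dz":0.001,"rx":0.0,"ry":0.0,"rz":-0.028,"claw":255},{"dx":-0.025,"dy":-0.007,"dz":0.001,"rx":0.0,"ry":0.0,"rz":-0.035,"claw":255},{"dx":-0.03,"dy":-0.009,"dz":0.001,"rx":0.0,"ry":0.0,"rz":-0.042,"claw":255}]'

```text
t: 21.6
ee_pos: [518.0, 5.9, 17.0]
tcp_rot: [-0.051, 0.999, 0.001, -0.007]
wrist_force: [-13.2, -0.8, 0.5]
width: 0.7
finger_force: 6.4
```

```bash
python3 -c "
from h import *
rep('top'); st(); loc()"
```

```text
top [575.9 124.6] 0.108 [118.5 259.1] gap -5.8 y -7.5 ang 0.040
{'t': np.float64(21.65), 'ee_pos': array([518.247,   5.85 ,  17.035]), 'tcp_rot': array([-0.051,  0.999,  0.001, -0.007]), 'wrist_force': array([-11.799,  -2.053,  -1.228])}
tool in plate frame x -69.7 y -112.3 yaw diff -0.002
```

Emit:
step_arm --deltas '[{"dx":0.1,"dy":0.0,"dz":0.0,"rx":0.0,"ry":0.0,"rz":0.0,"claw":255},{"dx":0.18,"dy":0.0,"dz":0.01,"rx":0.0,"ry":0.0,"rz":0.0,"claw":255},{"dx":0.18,"dy":0.25,"dz":0.02,"rx":0.0,"ry":0.0,"rz":0.0,"claw":255},{"dx":0.18,"dy":0.5,"dz":0.02,"rx":0.0,"ry":0.0,"rz":0.0,"claw":255},{"dx":0.18,"dy":0.75,"dz":0.02,"rx":0.0,"ry":0.0,"rz":0.0,"claw":255},{"dx":0.18,"dy":0.98,"dz":0.02,"rx":0.0,"ry":0.0,"rz":0.0,"claw":255}]'

```text
t: 22.2
ee_pos: [483.1, 150.6, 17.4]
tcp_rot: [-0.05, 0.999, 0.0, 0.001]
wrist_force: [-0.1, 0.4, -0.3]
width: 0.3
finger_force: 0.0
```

Emit:
step_arm --deltas '[{"dx":0.0,"dy":0.2,"dz":0.0,"rx":0.0,"ry":0.0,"rz":0.0,"claw":255},{"dx":0.0,"dy":0.4,"dz":0.0,"rx":0.0,"ry":0.0,"rz":0.0,"claw":255},{"dx":0.0,"dy":0.51,"dz":0.0,"rx":0.0,"ry":0.0,"rz":0.0,"claw":255},{"dx":0.0,"dy":0.51,"dz":0.0,"rx":0.0,"ry":0.0,"rz":0.0,"claw":255},{"dx":0.0,"dy":0.51,"dz":0.0,"rx":0.0,"ry":0.0,"rz":0.0,"claw":255}]'

```text
t: 22.62
ee_pos: [475.5, 225.5, 17.2]
tcp_rot: [-0.051, 0.999, -0.0, 0.0]
wrist_force: [0.1, -0.2, 0.4]
width: 0.6
finger_force: 0.0
```

```bash
python3 -c "
from h import *
rep('top','pics/t3.png'); rep('side','pics/s3.png'); st(); loc()
a=cv2.imread('pics/t3.png')[160:290,220:400];cv2.imwrite('pics/t3c.png',cv2.resize(a,None,fx=4,fy=4))
a=cv2.imread('pics/s3.png')[140:300,210:400];cv2.imwrite('pics/s3c.png',cv2.resize(a,None,fx=4,fy=3.7))"
```

```text
top [575.3 124.7] 0.101 [119.1 259. ] gap -6.4 y -7.4 ang 0.033
side [573.2 125.7] 0.107 [119.6 262.8] gap -8.4 y -6.3 ang 0.039
{'t': np.float64(22.717), 'ee_pos': array([475.638, 224.279,  17.085]), 'tcp_rot': array([-0.05 ,  0.999, -0.   ,  0.   ]), 'wrist_force': array([-0.095, -0.8  ,  0.19 ])}
tool in plate frame x -89.1 y 109.1 yaw diff -0.005
```

View pics/t3c.png

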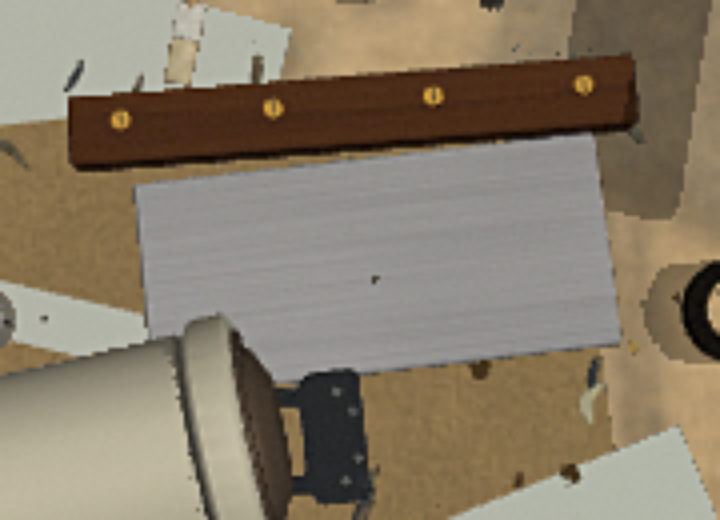

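The crop shows the right corner about 1 px (2 mm) from the stop and the left about 11 mm away. Next I push the left end.

Emit:
step_arm --deltas '[{"dx":-0.04,"dy":0.01,"dz":0.0,"rx":0.0,"ry":0.0,"rz":-0.01,"claw":255},{"dx":-0.08,"dy":0.01,"dz":0.0,"rx":0.0,"ry":0.0,"rz":-0.01,"claw":255},{"dx":-0.1,"dy":0.01,"dz":0.0,"rx":0.0,"ry":0.0,"rz":-0.01,"claw":255},{"dx":-0.11,"dy":0.01,"dz":0.0,"rx":0.0,"ry":0.0,"rz":-0.01,"claw":255},{"dx":-0.117,"dy":0.01,"dz":0.0,"rx":0.0,"ry":0.0,"rz":-0.01,"claw":255},{"dx":-0.124,"dy":0.01,"dz":0.0,"rx":0.0,"ry":0.0,"rz":-0.01,"claw":255},{"dx":-0.131,"dy":0.01,"dz":0.0,"rx":0.0,"ry":0.0,"rz":-0.01,"claw":255},{"dx":-0.138,"dy":0.01,"dz":-0.002,"rx":0.0,"ry":0.0,"rz":-0.01,"claw":255},{"dx":-0.145,"dy":0.01,"dz":-0.005,"rx":0.0,"ry":0.0,"rz":-0.01,"claw":255},{"dx":-0.152,"dy":0.01,"dz":-0.008,"rx":0.0,"ry":0.0,"rz":-0.01,"claw":255},{"dx":-0.159,"dy":0.01,"dz":-0.011,"rx":0.0,"ry":0.0,"rz":-0.01,"claw":255},{"dx":-0.165,"dy":0.01,"dz":-0.014,"rx":0.0,"ry":0.0,"rz":-0.01,"claw":255},{"dx":-0.171,"dy":0.01,"dz":-0.016,"rx":0.0,"ry":0.0,"rz":-0.01,"claw":255}]'

```text
t: 23.85
ee_pos: [495.1, 228.5, 17.1]
tcp_rot: [-0.053, 0.999, -0.001, -0.006]
wrist_force: [-13.1, -1.4, 1.3]
width: 0.5
finger_force: 6.6
```

Emit:
step_arm --deltas '[{"dx":-0.005,"dy":0.0,"dz":-0.002,"rx":0.0,"ry":0.0,"rz":0.0,"claw":255},{"dx":-0.01,"dy":0.001,"dz":-0.003,"rx":0.0,"ry":0.0,"rz":0.005,"claw":255},{"dx":-0.015,"dy":0.002,"dz":-0.003,"rx":0.0,"ry":0.0,"rz":0.01,"claw":255},{"dx":-0.02,"dy":0.003,"dz":-0.003,"rx":0.0,"ry":0.0,"rz":0.016,"claw":255},{"dx":-0.025,"dy":0.005,"dz":-0.003,"rx":0.0,"ry":0.0,"rz":0.022,"claw":255},{"dx":-0.03,"dy":0.006,"dz":-0.003,"rx":0.0,"ry":0.0,"rz":0.03,"claw":255},{"dx":-0.035,"dy":0.008,"dz":-0.003,"rx":0.0,"ry":0.0,"rz":0.037,"claw":255},{"dx":-0.04,"dy":0.01,"dz":-0.003,"rx":0.0,"ry":0.0,"rz":0.044,"claw":255}]'

```text
t: 24.52
ee_pos: [499.9, 230.7, 17.1]
tcp_rot: [-0.042, 0.999, -0.001, -0.007]
wrist_force: [-12.9, -1.8, 1.2]
width: 0.5
finger_force: 6.7
```

```bash
python3 -c "
from h import *
rep('top'); st(); loc()"
```

```text
top [577.6 124.8] 0.079 [119.2 258.8] gap -4.1 y -7.5 ang 0.011
{'t': np.float64(24.567), 'ee_pos': array([500.105, 230.76 ,  17.144]), 'tcp_rot': array([-0.042,  0.999, -0.001, -0.007]), 'wrist_force': array([-13.087,  -1.392,   0.713])}
tool in plate frame x -69.6 y 111.3 yaw diff 0.010
```

Emit:
step_arm --deltas '[{"dx":-0.005,"dy":0.001,"dz":-0.001,"rx":0.0,"ry":0.0,"rz":0.01,"claw":255},{"dx":-0.01,"dy":0.003,"dz":-0.001,"rx":0.0,"ry":0.0,"rz":0.02,"claw":255},{"dx":-0.015,"dy":0.004,"dz":-0.001,"rx":0.0,"ry":0.0,"rz":0.03,"claw":255},{"dx":-0.02,"dy":0.006,"dz":-0.001,"rx":0.0,"ry":0.0,"rz":0.037,"claw":255},{"dx":-0.025,"dy":0.007,"dz":-0.001,"rx":0.0,"ry":0.0,"rz":0.044,"claw":255}]'

```text
t: 25.03
ee_pos: [503.4, 232.2, 17.1]
tcp_rot: [-0.031, 1.0, -0.001, -0.007]
wrist_force: [-13.3, 0.2, 1.2]
width: 0.2
finger_force: 6.8
```

```bash
python3 -c "
from h import *
rep('top'); st(); loc()"
```

```text
top [579.2 125.2] 0.06 [119.  258.8] gap -2.5 y -7.2 ang -0.008
{'t': np.float64(25.083), 'ee_pos': array([503.633, 232.287,  17.175]), 'tcp_rot': array([-0.031,  1.   , -0.001, -0.007]), 'wrist_force': array([-11.461,   0.074,   0.224])}
tool in plate frame x -69.3 y 111.8 yaw diff 0.004
```

Emit:
step_arm --deltas '[{"dx":-0.004,"dy":0.001,"dz":0.0,"rx":0.0,"ry":0.0,"rz":0.005,"claw":255},{"dx":-0.008,"dy":0.002,"dz":0.0,"rx":0.0,"ry":0.0,"rz":0.01,"claw":255},{"dx":-0.012,"dy":0.003,"dz":0.0,"rx":0.0,"ry":0.0,"rz":0.015,"claw":255}]'

```text
t: 25.38
ee_pos: [505.2, 232.9, 17.2]
tcp_rot: [-0.027, 1.0, -0.001, -0.007]
wrist_force: [-13.7, -0.1, 1.4]
width: 0.2
finger_force: 6.8
```

Emit:
step_arm --deltas '[{"dx":-0.004,"dy":0.001,"dz":0.0,"rx":0.0,"ry":0.0,"rz":0.005,"claw":255},{"dx":-0.008,"dy":0.002,"dz":0.0,"rx":0.0,"ry":0.0,"rz":0.01,"claw":255}]'

```text
t: 25.55
ee_pos: [505.6, 233.1, 17.1]
tcp_rot: [-0.025, 1.0, -0.001, -0.008]
wrist_force: [-17.9, -1.3, 4.2]
width: 0.5
finger_force: 8.7
```

The force jumped to 18 N, so the left corner is on the stop. I back off and go to the right end.

Emit:
step_arm --deltas '[{"dx":0.1,"dy":0.0,"dz":0.0,"rx":0.0,"ry":0.0,"rz":0.0,"claw":255},{"dx":0.2,"dy":0.0,"dz":0.01,"rx":0.0,"ry":0.0,"rz":0.01,"claw":255},{"dx":0.2,"dy":-0.25,"dz":0.02,"rx":0.0,"ry":0.0,"rz":0.01,"claw":255},{"dx":0.2,"dy":-0.5,"dz":0.02,"rx":0.0,"ry":0.0,"rz":0.01,"claw":255},{"dx":0.2,"dy":-0.75,"dz":0.02,"rx":0.0,"ry":0.0,"rz":0.01,"claw":255},{"dx":0.2,"dy":-0.98,"dz":0.02,"rx":0.0,"ry":0.0,"rz":0.01,"claw":255}]'

```text
t: 26.05
ee_pos: [490.7, 83.6, 17.5]
tcp_rot: [-0.022, 1.0, -0.0, 0.001]
wrist_force: [-0.3, -0.8, -0.3]
width: 0.2
finger_force: 0.0
```

Emit:
step_arm --deltas '[{"dx":0.0,"dy":-0.2,"dz":0.0,"rx":0.0,"ry":0.0,"rz":0.0,"claw":255},{"dx":0.0,"dy":-0.4,"dz":0.0,"rx":0.0,"ry":0.0,"rz":0.0,"claw":255},{"dx":0.0,"dy":-0.51,"dz":0.0,"rx":0.0,"ry":0.0,"rz":0.0,"claw":255},{"dx":0.0,"dy":-0.51,"dz":0.0,"rx":0.0,"ry":0.0,"rz":0.0,"claw":255},{"dx":0.0,"dy":-0.51,"dz":0.0,"rx":0.0,"ry":0.0,"rz":0.0,"claw":255}]'

```text
t: 26.47
ee_pos: [494.1, 8.2, 17.4]
tcp_rot: [-0.021, 1.0, -0.0, 0.001]
wrist_force: [-0.5, 0.2, 0.3]
width: 0.7
finger_force: 0.0
```

```bash
python3 -c "
from h import *
rep('top','pics/t4.png'); rep('side','pics/s4.png'); st(); loc()"
```

```text
top [580.4 124.9] 0.049 [118.  259.2] gap -1.3 y -7.6 ang -0.019
side [593.9 125.6] 0.049 [ 88.  259.8] gap 12.2 y -7.8 ang -0.019
{'t': np.float64(26.567), 'ee_pos': array([493.621,   9.585,  17.077]), 'tcp_rot': array([-0.022,  1.   ,  0.   ,  0.   ]), 'wrist_force': array([-0.374,  0.122, -0.074])}
tool in plate frame x -92.5 y -111.1 yaw diff -0.004
```

Emit:
step_arm --deltas '[{"dx":-0.04,"dy":0.0,"dz":0.0,"rx":0.0,"ry":0.0,"rz":-0.01,"claw":255},{"dx":-0.08,"dy":0.0,"dz":0.0,"rx":0.0,"ry":0.0,"rz":-0.01,"claw":255},{"dx":-0.11,"dy":0.0,"dz":0.0,"rx":0.0,"ry":0.0,"rz":-0.01,"claw":255},{"dx":-0.13,"dy":0.0,"dz":0.0,"rx":0.0,"ry":0.0,"rz":-0.01,"claw":255},{"dx":-0.138,"dy":0.0,"dz":0.0,"rx":0.0,"ry":0.0,"rz":-0.01,"claw":255},{"dx":-0.145,"dy":0.0,"dz":0.0,"rx":0.0,"ry":0.0,"rz":-0.01,"claw":255},{"dx":-0.152,"dy":0.0,"dz":0.0,"rx":0.0,"ry":0.0,"rz":-0.01,"claw":255},{"dx":-0.159,"dy":0.0,"dz":-0.002,"rx":0.0,"ry":0.0,"rz":-0.01,"claw":255},{"dx":-0.166,"dy":0.0,"dz":-0.005,"rx":0.0,"ry":0.0,"rz":-0.01,"claw":255},{"dx":-0.173,"dy":0.0,"dz":-0.008,"rx":0.0,"ry":0.0,"rz":-0.01,"claw":255},{"dx":-0.18,"dy":0.0,"dz":-0.012,"rx":0.0,"ry":0.0,"rz":-0.01,"claw":255},{"dx":-0.186,"dy":0.0,"dz":-0.016,"rx":0.0,"ry":0.0,"rz":-0.01,"claw":255}]'

```text
t: 27.62
ee_pos: [516.4, 9.9, 17.1]
tcp_rot: [-0.025, 1.0, 0.0, -0.006]
wrist_force: [-10.0, -4.2, -2.9]
width: 0.3
finger_force: 5.4
```

Emit:
step_arm --deltas '[{"dx":-0.005,"dy":0.0,"dz":-0.002,"rx":0.0,"ry":0.0,"rz":0.0,"claw":255},{"dx":-0.01,"dy":-0.001,"dz":-0.003,"rx":0.0,"ry":0.0,"rz":-0.005,"claw":255},{"dx":-0.015,"dy":-0.002,"dz":-0.004,"rx":0.0,"ry":0.0,"rz":-0.01,"claw":255},{"dx":-0.02,"dy":-0.003,"dz":-0.004,"rx":0.0,"ry":0.0,"rz":-0.016,"claw":255}]'

```text
t: 27.95
ee_pos: [517.7, 9.7, 17.1]
tcp_rot: [-0.029, 1.0, 0.0, -0.008]
wrist_force: [-13.4, -4.9, 0.8]
width: 0.8
finger_force: 7.0
```

Emit:
step_arm --deltas '[{"dx":-0.004,"dy":-0.001,"dz":0.0,"rx":0.0,"ry":0.0,"rz":-0.005,"claw":255},{"dx":-0.008,"dy":-0.002,"dz":0.0,"rx":0.0,"ry":0.0,"rz":-0.01,"claw":255},{"dx":-0.012,"dy":-0.003,"dz":0.0,"rx":0.0,"ry":0.0,"rz":-0.016,"claw":255}]'

```text
t: 28.2
ee_pos: [519.6, 9.4, 17.1]
tcp_rot: [-0.033, 0.999, 0.0, -0.007]
wrist_force: [-14.4, -3.2, 1.5]
width: 0.8
finger_force: 6.9
```

Emit:
step_arm --deltas '[{"dx":-0.004,"dy":-0.001,"dz":0.0,"rx":0.0,"ry":0.0,"rz":-0.005,"claw":255},{"dx":-0.008,"dy":-0.002,"dz":0.0,"rx":0.0,"ry":0.0,"rz":-0.01,"claw":255}]'

```text
t: 28.37
ee_pos: [520.9, 9.2, 17.1]
tcp_rot: [-0.035, 0.999, 0.0, -0.007]
wrist_force: [-14.3, -4.0, 0.6]
width: 0.7
finger_force: 6.9
```

Emit:
step_arm --deltas '[{"dx":-0.003,"dy":-0.001,"dz":0.0,"rx":0.0,"ry":0.0,"rz":-0.004,"claw":255}]'

```text
t: 28.45
ee_pos: [521.3, 9.1, 17.1]
tcp_rot: [-0.036, 0.999, 0.0, -0.008]
wrist_force: [-14.7, -3.4, 1.6]
width: 0.9
finger_force: 7.6
```

```bash
python3 -c "
from h import *
rep('top'); st(); loc()"
```

```text
top [582.6 125.5] 0.074 [118.  259.7] gap 0.9 y -7.1 ang 0.006
{'t': np.float64(28.5), 'ee_pos': array([521.246,   9.093,  17.119]), 'tcp_rot': array([-0.036,  0.999,  0.   , -0.008]), 'wrist_force': array([-13.496,  -3.296,   1.635])}
tool in plate frame x -69.3 y -111.9 yaw diff 0.002
```

Emit:
step_arm --deltas '[{"dx":-0.003,"dy":-0.001,"dz":-0.001,"rx":0.0,"ry":0.0,"rz":0.0,"claw":255}]'

```text
t: 28.63
ee_pos: [521.2, 9.1, 17.1]
tcp_rot: [-0.036, 0.999, 0.001, -0.008]
wrist_force: [-15.8, -3.9, 2.4]
width: 1.0
finger_force: 7.8
```

Emit:
step_arm --deltas '[{"dx":-0.003,"dy":-0.001,"dz":0.0,"rx":0.0,"ry":0.0,"rz":0.0,"claw":255}]'

```text
t: 28.72
ee_pos: [521.3, 9.1, 17.1]
tcp_rot: [-0.036, 0.999, 0.001, -0.009]
wrist_force: [-17.6, -3.2, 3.6]
width: 0.4
finger_force: 8.8
```

The right corner is on the stop: no travel while the force rises. One more light touch on the left.

Emit:
step_arm --deltas '[{"dx":0.1,"dy":0.0,"dz":0.0,"rx":0.0,"ry":0.0,"rz":0.0,"claw":255},{"dx":0.2,"dy":0.0,"dz":0.01,"rx":0.0,"ry":0.0,"rz":0.0,"claw":255},{"dx":0.2,"dy":0.25,"dz":0.02,"rx":0.0,"ry":0.0,"rz":0.0,"claw":255},{"dx":0.2,"dy":0.5,"dz":0.02,"rx":0.0,"ry":0.0,"rz":0.0,"claw":255},{"dx":0.2,"dy":0.75,"dz":0.02,"rx":0.0,"ry":0.0,"rz":0.0,"claw":255},{"dx":0.2,"dy":0.98,"dz":0.02,"rx":0.0,"ry":0.0,"rz":0.0,"claw":255}]'

```text
t: 29.22
ee_pos: [488.5, 154.9, 17.5]
tcp_rot: [-0.035, 0.999, 0.0, 0.001]
wrist_force: [0.9, -0.0, -0.2]
width: 0.5
finger_force: 0.0
```

Emit:
step_arm --deltas '[{"dx":0.0,"dy":0.2,"dz":0.0,"rx":0.0,"ry":0.0,"rz":0.0,"claw":255},{"dx":0.0,"dy":0.4,"dz":0.0,"rx":0.0,"ry":0.0,"rz":0.0,"claw":255},{"dx":0.0,"dy":0.51,"dz":0.0,"rx":0.0,"ry":0.0,"rz":0.0,"claw":255},{"dx":0.0,"dy":0.51,"dz":0.0,"rx":0.0,"ry":0.0,"rz":0.0,"claw":255},{"dx":0.0,"dy":0.51,"dz":0.0,"rx":0.0,"ry":0.0,"rz":0.0,"claw":255}]'

```text
t: 29.63
ee_pos: [483.1, 230.0, 17.3]
tcp_rot: [-0.037, 0.999, -0.0, 0.0]
wrist_force: [0.9, -0.2, -0.2]
width: 0.6
finger_force: 0.0
```

```bash
python3 -c "
from h import *
rep('top'); st(); loc()"
```

```text
top [582.1 125.3] 0.07 [118.7 259.1] gap 0.4 y -7.3 ang 0.002
{'t': np.float64(29.683), 'ee_pos': array([483.153, 229.239,  17.201]), 'tcp_rot': array([-0.036,  0.999, -0.   ,  0.   ]), 'wrist_force': array([-0.563,  0.351,  0.021])}
tool in plate frame x -91.6 y 109.9 yaw diff 0.002
```

Emit:
step_arm --deltas '[{"dx":-0.04,"dy":0.01,"dz":0.0,"rx":0.0,"ry":0.0,"rz":0.0,"claw":255},{"dx":-0.08,"dy":0.01,"dz":0.0,"rx":0.0,"ry":0.0,"rz":0.0,"claw":255},{"dx":-0.11,"dy":0.01,"dz":0.0,"rx":0.0,"ry":0.0,"rz":0.0,"claw":255},{"dx":-0.125,"dy":0.01,"dz":0.0,"rx":0.0,"ry":0.0,"rz":0.0,"claw":255},{"dx":-0.132,"dy":0.01,"dz":0.0,"rx":0.0,"ry":0.0,"rz":0.0,"claw":255},{"dx":-0.139,"dy":0.01,"dz":0.0,"rx":0.0,"ry":0.0,"rz":0.0,"claw":255},{"dx":-0.146,"dy":0.01,"dz":0.0,"rx":0.0,"ry":0.0,"rz":0.0,"claw":255},{"dx":-0.153,"dy":0.01,"dz":-0.003,"rx":0.0,"ry":0.0,"rz":0.0,"claw":255},{"dx":-0.16,"dy":0.01,"dz":-0.006,"rx":0.0,"ry":0.0,"rz":0.0,"claw":255},{"dx":-0.167,"dy":0.01,"dz":-0.009,"rx":0.0,"ry":0.0,"rz":0.0,"claw":255},{"dx":-0.173,"dy":0.01,"dz":-0.012,"rx":0.0,"ry":0.0,"rz":0.0,"claw":255},{"dx":-0.179,"dy":0.01,"dz":-0.015,"rx":0.0,"ry":0.0,"rz":0.0,"claw":255}]'

```text
t: 30.73
ee_pos: [505.2, 232.6, 17.4]
tcp_rot: [-0.036, 0.999, -0.001, -0.005]
wrist_force: [-10.4, -0.7, -1.3]
width: 0.2
finger_force: 5.0
```

Emit:
step_arm --deltas '[{"dx":-0.005,"dy":0.0,"dz":-0.002,"rx":0.0,"ry":0.0,"rz":0.0,"claw":255},{"dx":-0.01,"dy":0.001,"dz":-0.003,"rx":0.0,"ry":0.0,"rz":0.003,"claw":255}]'

```text
t: 30.9
ee_pos: [505.2, 232.6, 17.4]
tcp_rot: [-0.035, 0.999, -0.001, -0.007]
wrist_force: [-13.6, -2.8, 2.7]
width: 0.6
finger_force: 6.9
```

Emit:
step_arm --deltas '[{"dx":-0.004,"dy":0.0,"dz":-0.004,"rx":0.0,"ry":0.0,"rz":0.0,"claw":255}]'

```text
t: 30.98
ee_pos: [505.3, 232.7, 17.5]
tcp_rot: [-0.035, 0.999, -0.001, -0.007]
wrist_force: [-12.0, -0.3, -4.6]
width: 0.2
finger_force: 5.6
```

Emit:
step_arm --deltas '[{"dx":-0.004,"dy":0.0,"dz":-0.001,"rx":0.0,"ry":0.0,"rz":0.0,"claw":255}]'

```text
t: 31.07
ee_pos: [505.7, 232.8, 17.4]
tcp_rot: [-0.035, 0.999, -0.001, -0.007]
wrist_force: [-12.2, 0.5, -2.0]
width: 0.8
finger_force: 6.2
```

Emit:
step_arm --deltas '[{"dx":-0.004,"dy":0.001,"dz":0.002,"rx":0.0,"ry":0.0,"rz":0.002,"claw":255}]'

```text
t: 31.15
ee_pos: [505.9, 232.9, 17.3]
tcp_rot: [-0.035, 0.999, -0.001, -0.008]
wrist_force: [-17.2, -3.5, 6.0]
width: 0.4
finger_force: 8.2
```

Emit:
step_arm --deltas '[{"dx":-0.003,"dy":0.001,"dz":0.0,"rx":0.0,"ry":0.0,"rz":0.002,"claw":255}]'

```text
t: 31.23
ee_pos: [505.9, 232.9, 17.3]
tcp_rot: [-0.034, 0.999, -0.001, -0.008]
wrist_force: [-16.5, -2.1, 4.1]
width: 0.4
finger_force: 8.5
```

The left corner is on the stop again, after only about 0.7 mm of travel. I back off, raise the tool and check.

Emit:
step_arm --deltas '[{"dx":0.1,"dy":0.0,"dz":0.0,"rx":0.0,"ry":0.0,"rz":0.0,"claw":255},{"dx":0.3,"dy":0.0,"dz":0.0,"rx":0.0,"ry":0.0,"rz":0.0,"claw":255},{"dx":0.5,"dy":0.2,"dz":-0.2,"rx":0.0,"ry":0.0,"rz":0.0,"claw":255},{"dx":0.7,"dy":0.4,"dz":-0.4,"rx":0.0,"ry":0.0,"rz":0.0,"claw":255},{"dx":0.7,"dy":0.6,"dz":-0.6,"rx":0.0,"ry":0.0,"rz":0.0,"claw":255},{"dx":0.7,"dy":0.8,"dz":-0.6,"rx":0.0,"ry":0.0,"rz":0.0,"claw":255},{"dx":0.7,"dy":0.8,"dz":-0.6,"rx":0.0,"ry":0.0,"rz":0.0,"claw":255},{"dx":0.7,"dy":0.8,"dz":-0.6,"rx":0.0,"ry":0.0,"rz":0.0,"claw":255}]'

```text
t: 31.9
ee_pos: [401.1, 348.4, 112.0]
tcp_rot: [-0.036, 0.999, 0.001, 0.002]
wrist_force: [-0.6, -1.7, -0.1]
width: 0.6
finger_force: 0.0
```

```bash
python3 -c "
from h import *
rep('top','pics/t5.png'); rep('side','pics/s5.png'); st()
a=cv2.imread('pics/t5.png')[160:290,200:430];a=cv2.resize(a,(690,390),interpolation=cv2.INTER_CUBIC);cv2.imwrite('pics/t5c.png',a)"
```

```text
top [582.3 125.6] 0.068 [118.6 258.7] gap 0.6 y -7.0 ang -0.000
side [580.5 126.6] 0.071 [119.5 262.6] gap -1.1 y -5.9 ang 0.003
{'t': np.float64(32.0), 'ee_pos': array([400.379, 345.591, 109.686]), 'tcp_rot': array([-0.034,  0.999, -0.   , -0.   ]), 'wrist_force': array([ 0.036, -0.274,  0.033])}
```

View pics/t5c.png

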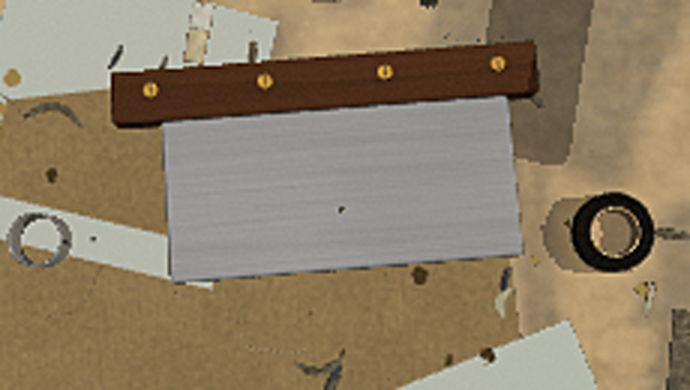

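View pics/s5.png

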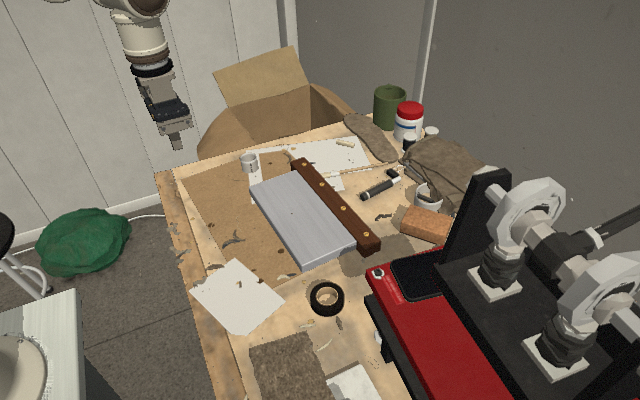

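The plate lies along the stop with no gap in either view: angle 0.00 to 0.003 rad, offset about -7 mm. In the crop the edges meet at rows 97–122, and the die and tape have not moved. The arm is clear, so I hand in.

```bash
python3 -c "
from cell import env
print(env.close_job())"
```

```text
the job is handed in; nothing more can be done
None
```

The plate sits flush along the stop, about 7 mm off the stop's middle and parallel to it within about 0.003 rad; the highest push I read was about 18.5 N. The neighbours in view stand where they were, and I handed the job in at about 32 s (no verdict was returned).

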